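# Charge a spray canister on the tipping air station

### The job

Push the paddle down to swing the tipped-back charging head level, then push the lock pin fully in. Press the bare aluminium canister squarely down on the sprung rubber pad until the pad is firmly bottomed (about 20 N does it, more than 35 N damages the valve), and keep it bottomed for a good second. Then stand the canister upright in the steel tray beside the short can and let go, leaving the head locked and level and disturbing nothing else on the bench.

Things in the scene. Friction and masses are not known exactly. Their poses are not given: they have to be found in the camera images.
- station: fixed stand of the charging station: grey base plate 150 x 150 x 12 mm with two white upright cheeks (outer faces at y = +-67 mm, top 115 mm high, x from -55 to 45 mm). Origin: centre of the base's underside, on the bench; x forward, y left, z up at yaw 0. The trunnion axis runs along the station's y, 85 mm above the origin, between the cheeks
- head (a joint): angle of the aluminium charging head about the trunnion axis, rad: 0 = level, against its hard stop; at the start it is tipped back 0.45 to 0.75 (top leaning to the station's +x, its paddle raised). The hinge is stiff (0.25 N m) and stays where it is left; pushing the paddle down with 4 to 8 N levels it
- paddle (a point): point on the top face of the head's paddle, a flat plate 36 mm wide and 8 mm thick reaching from 45 to 116 mm from the trunnion axis on the station's -x side. The point lies 85 mm from the axis (31 mm in from the tip); level, it is at (-85, 0, 81) mm in the station's frame. Its top face lies 4 mm below the axis (head frame). Nothing stands above the paddle
- pin (a joint): travel of the lock pin, m: 0 = withdrawn (start), 0.016 = fully in. It slides along the station's +y with about 3 N of friction and stays where left. It enters a hole in the head only while the head is level, and is blocked otherwise
- knob_end (a point): centre of the outer end face of the lock pin's round steel knob (26 mm diameter, 12 mm long, axis along the station's y) on the station's -y side. Withdrawn it is at (-31, -118, 85) mm in the station's frame; push it along +y, 16 mm
- pad: round black sprung rubber pad on the head, 66 mm diameter, sunk face 56 mm across, raised rim 5 mm high. Origin: centre of its underside; z along its travel, up when level; face 8 mm above the origin, rim top 13 mm. Head level and pad up, the origin is at (0, 0, 101) mm in the station's frame. 8 N starts it down, plus 0.4 N per mm of travel
- barrel: steel spring barrel under the head, 44 mm diameter, 33 mm long, fixed to the head. It holds the unseen adjustable stop on which the pad bottoms after 7 to 17 mm of travel, different at every start; there the force rises sharply. Origin: centre of its lower end, 45 mm below the trunnion axis when level
- canister: bare aluminium canister standing on the bench: 46 mm diameter straight body up to 112 mm, shoulder, 20 mm nozzle, 145 mm tall in all, flat bottom, 0.25 to 0.5 kg. Origin: centre of its underside; z up its axis
- tray: fixed open steel tray, 190 (x) x 120 (y) x 18 mm high, walls and floor 4 mm. Origin: centre of its underside. The short can stands towards its +x end; the half towards its -x end is free
- tin: short steel can, 52 mm diameter, 60 mm tall, standing in the tray towards the tray's +x end; leave alone
- big_can: grey can with a paper label, 72 mm diameter, 105 mm tall, standing on the bench; leave alone
- jar: clear jar with a black lid, 60 mm diameter, 75 mm tall; leave alone
- wrench: steel wrench lying flat; leave alone
- bearing: steel bearing ring lying flat, 52 mm outer diameter, 15 mm high; leave alone
- screwdriver: screwdriver lying flat; leave alone
- carton: cardboard carton 90 x 60 x 50 mm; leave alone
Mind the look-alikes: they are no part of the job. There is more than one size of the canister; the one meant has the size given above.

How it is judged:
By the outcome, as a careful person would: the job done as asked, in the order asked, and still so for the second after the job is handed in, with the robot touching nothing.
It also fails if it takes over 72 s, if anything falls off the work surface, if the arm or the gripper's body presses on something with over 40 N, if the wrist force passes 120 N, or if a joint passes its speed limit or range.

### The arm

A 6-joint arm with a two-finger parallel gripper is mounted at the origin on the work surface. World frame = base frame: x ahead of the robot, y to its left, z up, the work surface at z = 0. Lengths are in m, angles in rad, forces in N, time in s.
With the tool pointing down it reaches from about 0.325 to 0.85 m from the base axis. Payload 15.5 kg.
Tool frame: the origin (TCP) lies between the finger pads; the fingertips stand 19 mm ahead of it and the grasp point (between the pads) is the TCP; z points along the fingers, y is the line along which they close (so a half turn about z gives the same grasp; the last joint's range is limited). The gripper opens to 91 mm and grips with 3 to 60 N. Pads are 32 mm wide; open, the fingers measure 118 mm over their backs; the gripper's body (76 mm by 178 mm) begins 60 mm behind the grasp point.
Start: joints at [-1.214, 0.494, 1.345, -0, 1.302, -0.096], TCP at [0.273, -0.562, 0.233] pointing down, gripper open.
Joint ranges: [-2.91, 2.91], [-0.82, 2.16], [0.22, 2.67], [-1.22, 4.37], [0.12, 2.79], [-3.08, 3.08]. Speed limits (rad/s): [1.89, 1.89, 2.57, 3.01, 3.01, 3.01].

### API

Orientations are given as a 3x3 rotation matrix whose columns are the frame's x, y, z axes.
In Python, from station import manip gives the robot as it stands.
- The arm moves only by the tool play_rows, never from a script. Its argument "steps" is a list of rows, each an object with "gripper": the closure in counts, from 0 (fully open) to 255 (shut); "slide": the shift along the tool's x, y, z in mm, a list of three; "rot": the turn, a rotation vector about the tool's x, y, z in rad, a list of three. In form: [{"gripper": gripper, "slide": [tx, ty, tz], "rot": [ax, ay, az]}, ...]. A call has 1 to 20 rows; each row shifts and turns the commanded pose from where the row before left it, along the tool's axes as they then stand; what a row does not reach is not made up. A row lasts 1/10 s, in which the tool goes at most 50 mm and 8.59 degrees, less where a joint would pass 70% of its speed; a pose out of reach is approached as far as the arm can. A call is refused whole if a number of a shift passes 50 or a number of a turn 0.15, either way. A call with a gripper value outside its range is refused whole. The fingers move at their own pace and stop on an object; the grip force is fixed at half the most. Time passes only in rows, so rows that do not move let the fingers close. It gives the time, the measured TCP pose, the force, the opening and the grip force at its end, in the units of the state.
- manip.state(): the state, without advancing time (a new reading comes with each control period).
- manip.camera(name): name is "scene" or "top"; returns the picture (480x640x3 uint8, red, green, blue); there is no depth.
- manip.camera_info(name): a dict with "fx", "fy", "cx", "cy" (pixels), "D" ([k1, k2, p1, p2, k3] as OpenCV has them; the pictures are not rectified), "R" (3x3) and "t" (3): a world point X has camera coordinates R X + t. Camera axes: x right, y down, z forward; pixel columns grow to the right and rows downward; lengths in m; the calibration is good to about 2 mm. A picture is of the moment at which its call begins. camera_info takes no time and is no camera call.
- manip.hand_in(): hands the job in; it is judged then, once.
The state is a dict: "clock": time; "qpos": joint angles; "joint_velocities": joint speeds; "joint_torque": joint torques, N m; "ee_pos": TCP position; "eef_rot": TCP orientation; "wrist_force": force on the tool from outside, world axes, zero at the start; "wrist_torque": the same for the moment, N m; "width": finger opening in m; "grip_force": force on a finger pad.
Only numpy, scipy, OpenCV 4.12 (cv2) and the standard library are available. Lean on these libraries where they do the work, as an engineer would, in place of code of your own. Each camera call takes 0.05 s, during which the arm holds its last target. There are 200 camera calls.

## Working session

There is one attempt and no reset: what is moved stays moved. The work goes in short steps, Python scripts to look and compute and a tool call to move; the robot and the scene stay as the last step left them, time stands still between calls to the robot, and variables do not carry over. Pictures are saved under pics/ and viewed, at most 10 in all, crops included, and the job is handed in when it is done.

Besides the shell and the picture viewer there is one more tool, called after "Emit:" by a JSON object that holds its "method" and its "body". play_rows: Moves the arm, as the interface text tells. Its arguments: {"type":"object","properties":{"steps":{"type":"array"}},"required":["steps"]}

```bash
ls; mkdir -p pics
python3 - <<'E'
from station import manip
import cv2
for n in("scene","top"):
    cv2.imwrite(f"pics/{n}0.png",manip.camera(n)[:,:,::-1]); i=manip.camera_info(n); print(n,i)
s=manip.state(); print(s)
E
```

```text
pics
scene {'fx': 515.802462570839, 'fy': 515.802462570839, 'cx': 326.60072945723374, 'cy': 239.52229016870976, 'D': array([-0.03484198,  0.        ,  0.        ,  0.        ,  0.        ]), 'R': array([[ 0.43259669,  0.9014097 , -0.01790678],
       [ 0.54112372, -0.27547522, -0.79454297],
       [-0.72114161,  0.33402688, -0.60694384]]), 't': array([-0.2238489 , -0.22985715,  1.83340536])}
top {'fx': 528.640681703098, 'fy': 528.640681703098, 'cx': 318.73099737838226, 'cy': 243.32992050209484, 'D': array([-0.0014699,  0.       ,  0.       ,  0.       ,  0.       ]), 'R': array([[-0.02282324, -0.99969875,  0.00902801],
       [-0.99672826,  0.0220532 , -0.07775885],
       [ 0.07753633, -0.01077318, -0.99693132]]), 't': array([0.00142728, 0.5992411 , 1.36334605])}
{'clock': 0.1, 'qpos': array([-1.21353095e+00,  4.94134920e-01,  1.34605178e+00,  1.69348181e-05,
        1.30246476e+00, -9.55172808e-02]), 'joint_velocities': array([ 2.82322226e-04, -1.76356255e-03, -1.90998527e-03, -6.90984565e-05,
       -8.53407223e-04, -2.95341066e-03]), 'joint_torque': array([ 3.07928356e-03, -8.80240989e+01, -3.82542372e+01,  7.09829852e-02,
        4.82917868e-02, -5.11932581e-05]), 'ee_pos': array([ 0.27331074, -0.56173835,  0.23239513]), 'eef_rot': array([[ 8.99235247e-01,  4.37465250e-01, -3.54981998e-04],
       [ 4.37465378e-01, -8.99234701e-01,  9.97662244e-04],
       [ 1.17230432e-04, -1.05242539e-03, -9.99999439e-01]]), 'wrist_force': array([ 0.3548264 , -0.09697287,  0.2888731 ]), 'wrist_torque': array([-0.01252861,  0.01922992,  0.05813108]), 'grip_force': 0.0, 'width': 0.09107711404953996}
```

View pics/scene0.png

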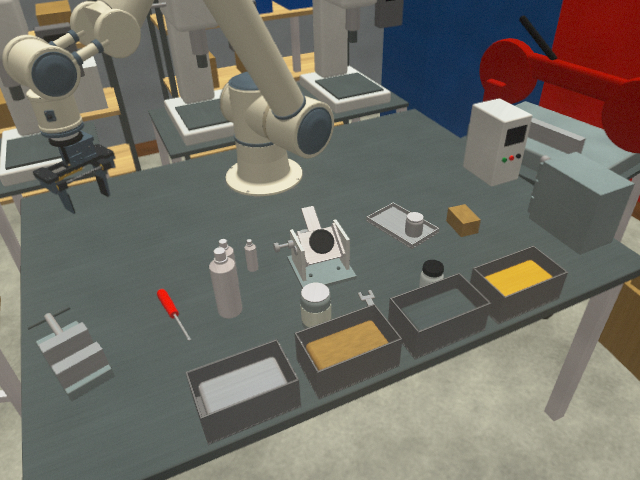

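View pics/top0.png

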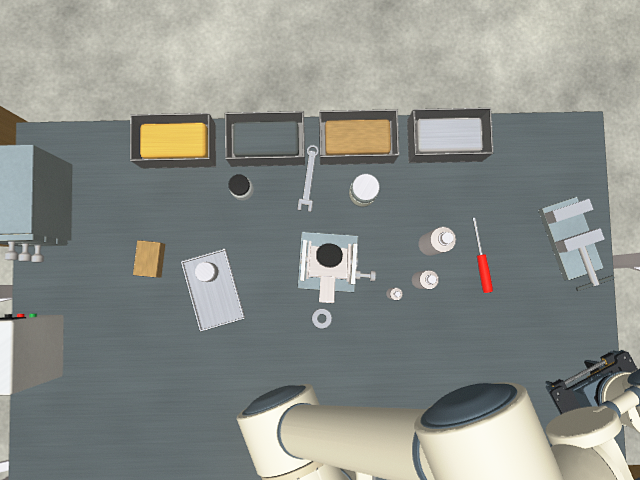

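The scene view shows three canisters at about (228,285), (227,250) and (251,256), the station at (320,250) and the tray at (403,222). In the top view the station is at (328,262), the paddle at (327,290), the knob at (370,276), the tray at (212,290), and the canisters at (440,240), (427,280) and (396,294). I'll enlarge both.

```bash
python3 - <<'E'
import cv2
t=cv2.imread("pics/top0.png");s=cv2.imread("pics/scene0.png")
cv2.imwrite("pics/topc.png",cv2.resize(t[215:340,285:485],None,fx=4,fy=4,interpolation=cv2.INTER_CUBIC))
cv2.imwrite("pics/scc.png",cv2.resize(s[190:330,200:360],None,fx=4,fy=4,interpolation=cv2.INTER_CUBIC))
E
cat > h.py <<'E'
import numpy as np,cv2
from station import manip
def K(i): return np.array([[i["fx"],0,i["cx"]],[0,i["fy"],i["cy"]],[0,0,1.]])
def ray(n,uv):
    i=manip.camera_info(n); p=cv2.undistortPoints(np.array([[uv]],float),K(i),np.array(i["D"],float))[0,0]
    R=i["R"]; return -R.T@i["t"], R.T@np.array([p[0],p[1],1.])
def atz(n,uv,z):
    c,d=ray(n,uv); return c+d*(z-c[2])/d[2]
def proj(n,X):
    i=manip.camera_info(n); return cv2.projectPoints(np.atleast_2d(np.array(X,float)),cv2.Rodrigues(i["R"])[0],i["t"],K(i),np.array(i["D"],float))[0][:,0]
def tri(us,ut):
    A=[];b=[]
    for n,u in(("scene",us),("top",ut)):
        c,d=ray(n,u); d/=np.linalg.norm(d); P=np.eye(3)-np.outer(d,d); A.append(P);b.append(P@c)
    return np.linalg.lstsq(np.vstack(A),np.hstack(b),rcond=None)[0]
E
```

```text
(no output)
```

View pics/topc.png

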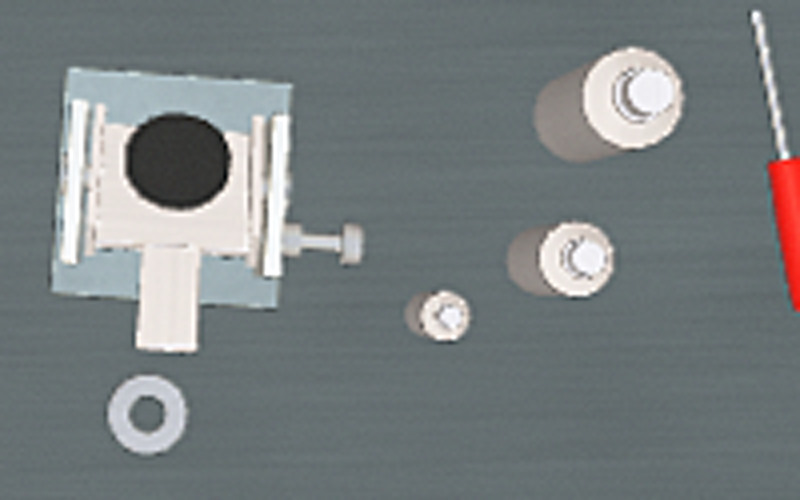

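View pics/scc.png

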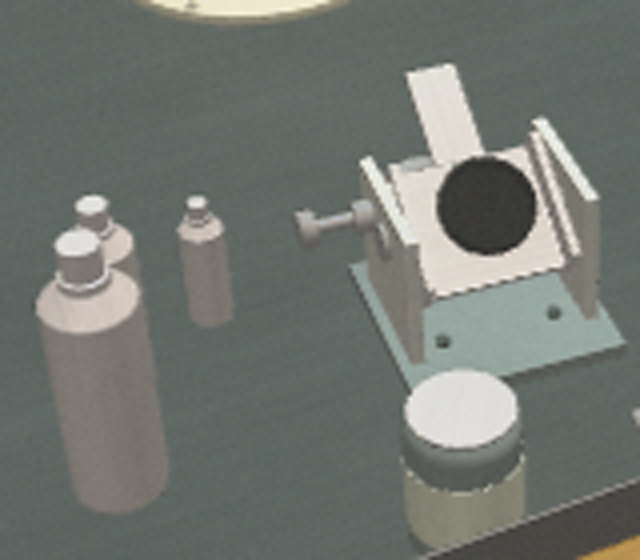

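The top crop shows the base corners at (68,67), (292,84), (278,310) and (51,291), the knob's outer end at (361,244) and the nozzles at (588,257), (653,91) and (449,315). The scene crop shows the same nozzles at (92,202), (77,240) and (196,202).

```bash
cat > m.py <<'E'
from h import *
np.set_printoptions(precision=4,suppress=True)
T=lambda u:(u[0]/4+285-.375,u[1]/4+215-.375)
S=lambda u:(u[0]/4+200-.375,u[1]/4+190-.375)
for nm,a,b in(("med",(92,203),(588,257)),("big",(77,242),(653,91)),("small",(196,202),(449,315))): print(nm,tri(S(a),T(b)))
for nm,l,r,z in(("med",(540,259),(614,259),.112),("big",(583,98),(684,98),.15)):
    print(nm,"diam",np.linalg.norm(atz("top",T(l),z)-atz("top",T(r),z)))
c=np.array([atz("top",T(u),.012) for u in((68,67),(292,84),(278,310),(51,291))])
print("base",c.mean(0),[np.linalg.norm(c[i]-c[i-1]) for i in range(4)])
# x axis: up ; TL-BL
v=(c[0]-c[3])+(c[1]-c[2]); w=(c[0]-c[1])+(c[3]-c[2])
yaw=np.arctan2(v[1],v[0]); print("yaw",yaw,np.arctan2(-w[0],w[1]))
o=c.mean(0);o[2]=0
Rz=lambda a:np.array([[np.cos(a),-np.sin(a),0],[np.sin(a),np.cos(a),0],[0,0,1]])
ya=(yaw+np.arctan2(-w[0],w[1]))/2; st=lambda p:o+Rz(ya)@np.array(p)
for nm,p in(("knob",(-.031,-.118,.085)),("paddle",(-.085,0,.081)),("padface",(0,0,.109))): print(nm,st(p),proj("top",[st(p)])*1)
print("knob seen",atz("top",T((361,244)),.085))
print("paddle tip",tri(S((407,72)),T((135,350))),tri(S((453,65)),T((197,352))))
t=np.array([atz("top",u,.018) for u in((182,262.5),(225,249),(243.5,318),(201,331))])
print("tray",t.mean(0),[np.linalg.norm(t[i]-t[i-1]) for i in range(4)],(t[0]-t[3]),"tin",atz("top",(206,271),.064))
E
python3 m.py
```

```text
med [ 0.4988 -0.278   0.1441]
big [ 0.5934 -0.3086  0.1912]
small [ 0.4649 -0.2023  0.0954]
med diam 0.045355159488475315
big diam 0.06047603441280116
base [ 0.5514 -0.0347  0.012 ] [np.float64(0.14819916993259072), np.float64(0.1487768486700885), np.float64(0.14941045348535187), np.float64(0.149609160049634)]
yaw -0.09291945966605135 -0.10208083311700811
knob [ 0.5091 -0.1491  0.085 ] [[374.6798 276.1586]]
paddle [ 0.4668 -0.0264  0.081 ] [[325.9212 294.2626]]
padface [ 0.5514 -0.0347  0.109 ] [[328.725  259.7905]]
knob seen [ 0.5104 -0.1497  0.085 ]
paddle tip [ 0.4433 -0.0215  0.1318] [ 0.4551 -0.0278  0.1463]
tray [0.4836 0.267  0.018 ] [np.float64(0.1854164185683859), np.float64(0.11750168086092712), np.float64(0.18681831444881017), np.float64(0.1147517317934104)] [0.1789 0.0487 0.    ] tin [0.532  0.2753 0.064 ]
```

Pushing with the tool's x axis along the station's +y suits both the paddle and the pin, so I'll turn to that heading with the fingers closed and go above the paddle.

Emit:
{"method": "play_rows", "body": {"steps": [{"gripper": 255,"slide": [0,0,0],"rot": [0,0,-0.146]},{"gripper": 255,"slide": [0,0,0],"rot": [0,0,-0.146]},{"gripper": 255,"slide": [0,0,0],"rot": [0,0,-0.146]},{"gripper": 255,"slide": [0,0,0],"rot": [0,0,-0.146]},{"gripper": 255,"slide": [0,0,0],"rot": [0,0,-0.146]},{"gripper": 255,"slide": [0,0,0],"rot": [0,0,-0.146]},{"gripper": 255,"slide": [0,0,0],"rot": [0,0,-0.146]},{"gripper": 255,"slide": [42,11,3],"rot": [0,0,0]},{"gripper": 255,"slide": [42,11,3],"rot": [0,0,0]},{"gripper": 255,"slide": [42,11,3],"rot": [0,0,0]},{"gripper": 255,"slide": [42,11,3],"rot": [0,0,0]},{"gripper": 255,"slide": [42,11,3],"rot": [0,0,0]},{"gripper": 255,"slide": [42,11,3],"rot": [0,0,0]},{"gripper": 255,"slide": [42,11,3],"rot": [0,0,0]},{"gripper": 255,"slide": [42,11,3],"rot": [0,0,0]},{"gripper": 255,"slide": [42,11,3],"rot": [0,0,0]},{"gripper": 255,"slide": [42,11,3],"rot": [0,0,0]},{"gripper": 255,"slide": [42,11,3],"rot": [0,0,0]},{"gripper": 255,"slide": [42,11,3],"rot": [0,0,0]},{"gripper": 255,"slide": [42,11,3],"rot": [0,0,0]}]}}

```text
clock: 2.1
ee_pos: [0.4683, -0.0304, 0.1938]
eef_rot: [[0.096, 0.995, -0.0], [0.995, -0.096, -0.0], [-0.0, -0.0, -1.0]]
wrist_force: [0.1, 0.0, -1.3]
width: 0.0003
grip_force: 0.0
```

```bash
cat >> h.py <<'E'
O=np.array([.5514,-.0347,0]);YAW=-.0975
def go(p,a=None):
    """slide (mm, tool axes) to world p; turn about tool z to heading a"""
    s=manip.state();R=s["eef_rot"]; c=np.arctan2(R[1,0],R[0,0])
    print("clock",s["clock"],"tcp",s["ee_pos"].round(4),"F",s["wrist_force"].round(1),"z",R[:,2].round(4),"head",c.round(4),"w",s["width"].round(4),"q",s["qpos"].round(2))
    if a is not None:
        d=(a-c+np.pi)%(2*np.pi)-np.pi; print("rotz",-d); c=a
    x=np.array([np.cos(c),np.sin(c),0]);y=np.array([np.sin(c),-np.cos(c),0]);d=(np.array(p)-s["ee_pos"])*1e3
    print("slide",(d@x).round(1),(d@y).round(1),-d[2].round(1))
E
python3 -c "
from h import *
go([.4668,-.0264,.1],1.473)"
```

```text
Traceback (most recent call last):
  File "h.py", line 20, in go
    print("clock",s["clock"],"tcp",s["ee_pos"].round(4),"F",s["wrist_force"].round(1),"z",R[:,2].round(4),"head",c.round(4),"w",s["width"].round(4),"q",s["qpos"].round(2))
                                                                                                                                ^^^^^^^^^^^^^^^^
AttributeError: 'float' object has no attribute 'round'
```

Emit:
{"method": "play_rows", "body": {"steps": [{"gripper": 255,"slide": [4,-1,12],"rot": [0,0,0]},{"gripper": 255,"slide": [0,0,12],"rot": [0,0,0]},{"gripper": 255,"slide": [0,0,12],"rot": [0,0,0]},{"gripper": 255,"slide": [0,0,5],"rot": [0,0,0]},{"gripper": 255,"slide": [0,0,5],"rot": [0,0,0]},{"gripper": 255,"slide": [0,0,5],"rot": [0,0,0]},{"gripper": 255,"slide": [0,0,5],"rot": [0,0,0]},{"gripper": 255,"slide": [0,0,5],"rot": [0,0,0]},{"gripper": 255,"slide": [0,0,5],"rot": [0,0,0]},{"gripper": 255,"slide": [0,0,5],"rot": [0,0,0]},{"gripper": 255,"slide": [0,0,5],"rot": [0,0,0]},{"gripper": 255,"slide": [0,0,5],"rot": [0,0,0]}]}}

```text
clock: 3.3
ee_pos: [0.4674, -0.0281, 0.1125]
eef_rot: [[0.096, 0.995, -0.0], [0.995, -0.096, 0.0], [0.0, -0.0, -1.0]]
wrist_force: [-1.3, -0.4, 2.5]
width: 0.0006
grip_force: 1.1
```

Emit:
{"method": "play_rows", "body": {"steps": [{"gripper": 255,"slide": [0,0,4],"rot": [0,0,0]},{"gripper": 255,"slide": [0,0,4],"rot": [0,0,0]},{"gripper": 255,"slide": [0,0,2],"rot": [0,0,0]}]}}

```text
clock: 3.6
ee_pos: [0.4674, -0.0281, 0.1025]
eef_rot: [[0.096, 0.995, -0.0], [0.995, -0.096, 0.0], [0.0, -0.0, -1.0]]
wrist_force: [-1.4, 0.3, 2.3]
width: 0.0006
grip_force: 1.0
```

Emit:
{"method": "play_rows", "body": {"steps": [{"gripper": 255,"slide": [0,0,1],"rot": [0,0,0]},{"gripper": 255,"slide": [0,0,1],"rot": [0,0,0]},{"gripper": 255,"slide": [0,0,0.5],"rot": [0,0,0]}]}}

```text
clock: 3.9
ee_pos: [0.4675, -0.0281, 0.1004]
eef_rot: [[0.096, 0.995, -0.0], [0.995, -0.096, 0.0], [0.0, -0.0, -1.0]]
wrist_force: [-2.0, 0.4, 3.1]
width: 0.0002
grip_force: 1.0
```

Emit:
{"method": "play_rows", "body": {"steps": [{"gripper": 255,"slide": [0,0,0.5],"rot": [0,0,0]},{"gripper": 255,"slide": [0,0,0.5],"rot": [0,0,0]}]}}

```text
clock: 4.1
ee_pos: [0.4675, -0.0281, 0.0999]
eef_rot: [[0.096, 0.995, 0.0], [0.995, -0.096, -0.0], [-0.0, 0.0, -1.0]]
wrist_force: [-6.6, 0.8, 27.0]
width: 0.0007
grip_force: 13.1
```

Emit:
{"method": "play_rows", "body": {"steps": [{"gripper": 255,"slide": [0,0,-20],"rot": [0,0,0]},{"gripper": 255,"slide": [0,0,-25],"rot": [0,0,0]},{"gripper": 255,"slide": [0,0,-25],"rot": [0,0,0]},{"gripper": 255,"slide": [-25,9,0],"rot": [0,0,0]},{"gripper": 255,"slide": [-25,9,0],"rot": [0,0,0]},{"gripper": 255,"slide": [-25,9,0],"rot": [0,0,0]},{"gripper": 255,"slide": [-25,9,0],"rot": [0,0,0]},{"gripper": 255,"slide": [-25,9,0],"rot": [0,0,0]},{"gripper": 255,"slide": [-25,9,0],"rot": [0,0,0]}]}}

```text
clock: 5.0
ee_pos: [0.5073, -0.1839, 0.1695]
eef_rot: [[0.096, 0.995, 0.001], [0.995, -0.096, -0.0], [-0.0, 0.001, -1.0]]
wrist_force: [-0.3, 1.2, 0.4]
width: 0.0006
grip_force: 0.0
```

```bash
sed -i 's/s\["width"\].round(4)/round(s["width"],4)/' h.py; python3 -c "
from h import *
go([.5060,-.1810,.09],1.473)
a=manip.camera('top');b=manip.camera('scene')
f=lambda m:cv2.resize(m[:,:,::-1],None,fx=4,fy=4,interpolation=cv2.INTER_CUBIC)
cv2.imwrite('pics/v2.png',np.hstack([f(a[215:345,285:385]),f(b[190:320,260:360])]))"
```

```text
clock 5.0 tcp [ 0.5073 -0.1839  0.1695] F [-0.3  1.2  0.4] z [ 6.e-04 -3.e-04 -1.e+00] head 1.4747 w 0.0006 q [-0.46  0.45  1.63  0.    1.06 -0.36]
rotz 0.0017077968414147549
slide 2.8 -1.5 79.5
```

View pics/v2.png

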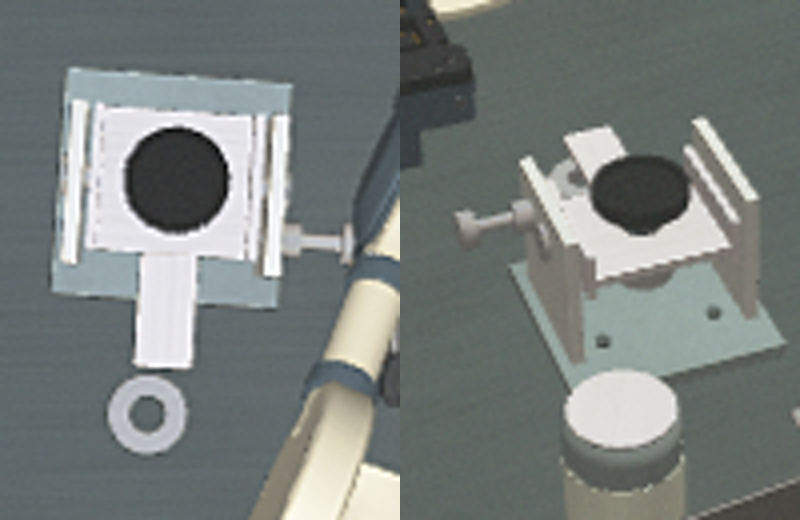

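The head is now level, with the pad centre at crop pixel (178,180) and the knob end at (355,243). Next I go down beside the knob and push.

Emit:
{"method": "play_rows", "body": {"steps": [{"gripper": 255,"slide": [0,-1.5,20],"rot": [0,0,0]},{"gripper": 255,"slide": [0,0,20],"rot": [0,0,0]},{"gripper": 255,"slide": [0,0,20],"rot": [0,0,0]},{"gripper": 255,"slide": [0,0,20],"rot": [0,0,0]},{"gripper": 255,"slide": [5,0,0],"rot": [0,0,0]},{"gripper": 255,"slide": [5,0,0],"rot": [0,0,0]},{"gripper": 255,"slide": [4,0,0],"rot": [0,0,0]},{"gripper": 255,"slide": [4,0,0],"rot": [0,0,0]},{"gripper": 255,"slide": [4,0,0],"rot": [0,0,0]},{"gripper": 255,"slide": [3,0,0],"rot": [0,0,0]},{"gripper": 255,"slide": [3,0,0],"rot": [0,0,0]},{"gripper": 255,"slide": [2,0,0],"rot": [0,0,0]}]}}

```text
clock: 6.3
ee_pos: [0.5085, -0.1525, 0.0896]
eef_rot: [[0.096, 0.995, 0.001], [0.995, -0.096, -0.0], [-0.0, 0.001, -1.0]]
wrist_force: [1.0, -2.7, 3.2]
width: 0.0004
grip_force: 1.6
```

```bash
python3 -c "
from h import *
print('pad',atz('top',(178/4+285-.375,180/4+215-.375),.114))
go([.5091-.0973*0,-.1491,.09])"
```

```text
pad [ 0.55154552 -0.03556192  0.114     ]
clock 6.3 tcp [ 0.5085 -0.1525  0.0896] F [ 1.  -2.7  3.2] z [ 6.e-04 -2.e-04 -1.e+00] head 1.4748 w 0.0004 q [-0.4   0.55  1.73  0.    0.86 -0.31]
slide 3.5 0.2 -0.4
```

Emit:
{"method": "play_rows", "body": {"steps": [{"gripper": 255,"slide": [1.5,0,0],"rot": [0,0,0]},{"gripper": 255,"slide": [1,0,0],"rot": [0,0,0]},{"gripper": 255,"slide": [0.5,0,0],"rot": [0,0,0]}]}}

```text
clock: 6.6
ee_pos: [0.5087, -0.1511, 0.0896]
eef_rot: [[0.095, 0.995, 0.0], [0.995, -0.095, -0.002], [-0.002, 0.001, -1.0]]
wrist_force: [-4.8, -20.5, 2.3]
width: 0.0003
grip_force: 10.8
```

Emit:
{"method": "play_rows", "body": {"steps": [{"gripper": 255,"slide": [-15,0,0],"rot": [0,0,0]},{"gripper": 255,"slide": [-12,0,-20],"rot": [0,0,0]},{"gripper": 255,"slide": [0,0,-40],"rot": [0,0,0]},{"gripper": 60,"slide": [0,0,-40],"rot": [0,0,-0.1336]},{"gripper": 60,"slide": [0,0,-30],"rot": [0,0,-0.1336]},{"gripper": 60,"slide": [0,0,0],"rot": [0,0,-0.1336]},{"gripper": 60,"slide": [0,0,0],"rot": [0,0,-0.1336]},{"gripper": 60,"slide": [0,0,0],"rot": [0,0,-0.1336]},{"gripper": 60,"slide": [0,0,0],"rot": [0,0,-0.1336]},{"gripper": 60,"slide": [0,0,0],"rot": [0,0,-0.1336]}]}}

```text
clock: 7.6
ee_pos: [0.5055, -0.1766, 0.2191]
eef_rot: [[-0.748, 0.664, -0.001], [0.664, 0.748, 0.001], [0.001, 0.0, -1.0]]
wrist_force: [0.7, 0.2, -0.2]
width: 0.0534
grip_force: 0.0
```

```bash
python3 -c "
from h import *
go([.4988,-.278,.092])
a=manip.camera('top');b=manip.camera('scene')
f=lambda m:cv2.resize(m[:,:,::-1],None,fx=4,fy=4,interpolation=cv2.INTER_CUBIC)
cv2.imwrite('pics/v3.png',np.hstack([f(a[215:345,285:385]),f(b[190:320,260:360])]))"
```

```text
clock 7.6 tcp [ 0.5055 -0.1766  0.2191] F [ 0.7  0.2 -0.2] z [-9.e-04  1.e-03 -1.e+00] head 2.4153 w 0.0534 q [-0.45  0.38  1.58  0.    1.18 -1.29]
slide -62.4 -80.3 127.1
```

View pics/v3.png

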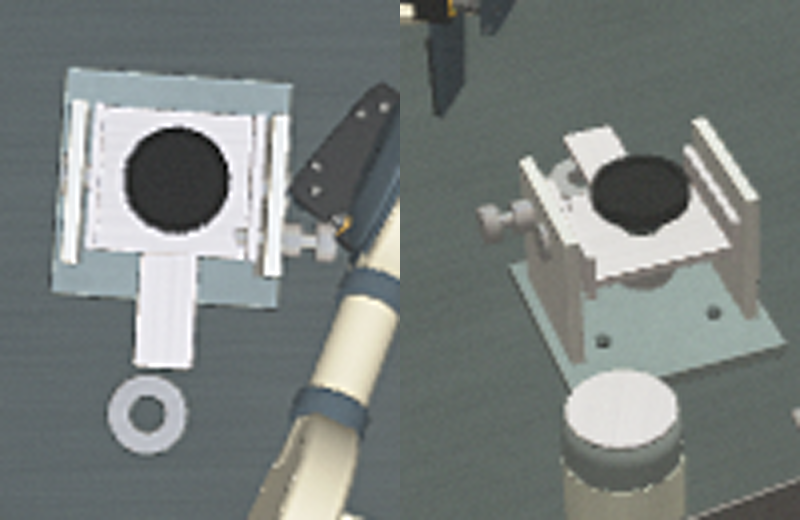

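The knob end moved from (361,243) to (335,241), about 15.7 mm, and the pin now shows in the head at (240,238), so it is fully in. Next I go over the canister.

Emit:
{"method": "play_rows", "body": {"steps": [{"gripper": 50,"slide": [-12.5,-16,0],"rot": [0,0,0]},{"gripper": 50,"slide": [-12.5,-16,0],"rot": [0,0,0]},{"gripper": 50,"slide": [-12.5,-16,0],"rot": [0,0,0]},{"gripper": 50,"slide": [-12.5,-16,0],"rot": [0,0,0]},{"gripper": 50,"slide": [-12.5,-16,0],"rot": [0,0,0]},{"gripper": 50,"slide": [0,0,0],"rot": [0,0,0]},{"gripper": 50,"slide": [0,0,20],"rot": [0,0,0]},{"gripper": 50,"slide": [0,0,15],"rot": [0,0,0]}]}}

```text
clock: 8.5
ee_pos: [0.4987, -0.2775, 0.1837]
eef_rot: [[-0.741, 0.671, -0.0], [0.671, 0.741, 0.001], [0.001, 0.0, -1.0]]
wrist_force: [-0.4, -0.0, -0.3]
width: 0.0734
grip_force: 0.0
```

```bash
python3 -c "
from h import *
go([.4988,-.278,.09])
a=manip.camera('top');b=manip.camera('scene')
f=lambda m:cv2.resize(m[:,:,::-1],None,fx=4,fy=4,interpolation=cv2.INTER_CUBIC)
cv2.imwrite('pics/v4.png',np.hstack([f(a[215:345,375:475]),f(b[200:330,180:280])]))"
```

```text
clock 8.5 tcp [ 0.4987 -0.2775  0.1837] F [-0.4 -0.  -0.3] z [-2.e-04  6.e-04 -1.e+00] head 2.4059 w 0.0734 q [-0.61  0.47  1.54  0.    1.13 -1.45]
slide -0.4 -0.3 93.7
```

View pics/v4.png

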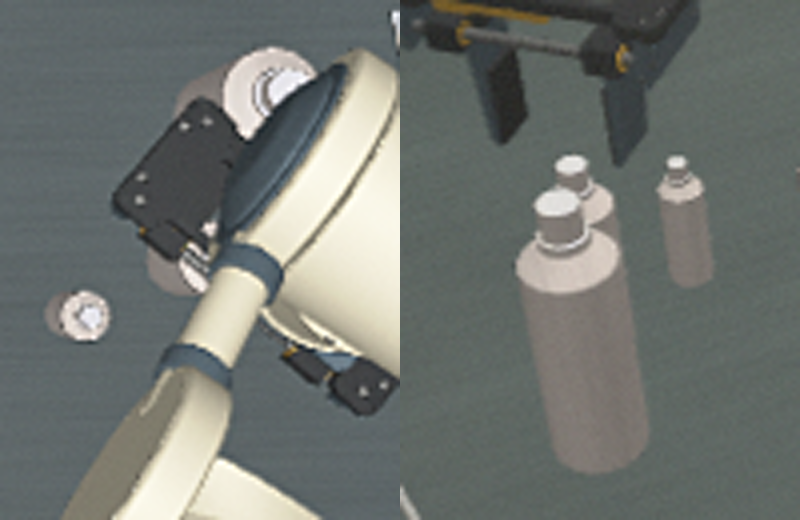

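The fingertips at scene crop (510,135) and (625,155) straddle the medium canister's nozzle at (573,165), clear of the big one. I go down and grip.

Emit:
{"method": "play_rows", "body": {"steps": [{"gripper": 50,"slide": [0,0,15],"rot": [0,0,0]},{"gripper": 50,"slide": [0,0,15],"rot": [0,0,0]},{"gripper": 50,"slide": [0,0,15],"rot": [0,0,0]},{"gripper": 50,"slide": [0,0,15],"rot": [0,0,0]},{"gripper": 50,"slide": [0,0,15],"rot": [0,0,0]},{"gripper": 50,"slide": [0,0,14],"rot": [0,0,0]},{"gripper": 50,"slide": [0,0,4],"rot": [0,0,0]},{"gripper": 255,"slide": [0,0,0],"rot": [0,0,0]},{"gripper": 255,"slide": [0,0,0],"rot": [0,0,0]},{"gripper": 255,"slide": [0,0,0],"rot": [0,0,0]},{"gripper": 255,"slide": [0,0,0],"rot": [0,0,0]},{"gripper": 255,"slide": [0,0,0],"rot": [0,0,0]},{"gripper": 255,"slide": [0,0,0],"rot": [0,0,0]}]}}

```text
clock: 9.9
ee_pos: [0.4993, -0.278, 0.092]
eef_rot: [[-0.744, 0.668, 0.001], [0.668, 0.744, -0.001], [-0.001, 0.0, -1.0]]
wrist_force: [-0.6, 0.1, 6.5]
width: 0.0455
grip_force: 30.0
```

Emit:
{"method": "play_rows", "body": {"steps": [{"gripper": 255,"slide": [0,0,-10],"rot": [0,0,0]},{"gripper": 255,"slide": [0,0,-25],"rot": [0,0,0]},{"gripper": 255,"slide": [0,0,-30],"rot": [0,0,0]},{"gripper": 255,"slide": [0,0,-30],"rot": [0,0,0]},{"gripper": 255,"slide": [0,0,-30],"rot": [0,0,0]},{"gripper": 255,"slide": [0,0,-25],"rot": [0,0,0]},{"gripper": 255,"slide": [0,0,0],"rot": [0,0,0]},{"gripper": 255,"slide": [0,0,0],"rot": [0,0,0]}]}}

```text
clock: 10.7
ee_pos: [0.4988, -0.2777, 0.2415]
eef_rot: [[-0.744, 0.668, 0.0], [0.668, 0.744, -0.0], [-0.0, 0.0, -1.0]]
wrist_force: [0.4, 0.4, -3.2]
width: 0.0454
grip_force: 30.0
```

```bash
python3 -c "
from h import *
go([.5515,-.0352,.215])"
```

```text
clock 10.7 tcp [ 0.4988 -0.2777  0.2415] F [ 0.4  0.4 -3.2] z [ 2.e-04 -2.e-04 -1.e+00] head 2.41 w 0.0454 q [-0.61  0.41  1.47 -0.    1.26 -1.45]
slide 122.8 215.6 26.5
```

Emit:
{"method": "play_rows", "body": {"steps": [{"gripper": 255,"slide": [8,14,0],"rot": [0,0,0]},{"gripper": 255,"slide": [12,21,0],"rot": [0,0,0]},{"gripper": 255,"slide": [12,21,0],"rot": [0,0,0]},{"gripper": 255,"slide": [12,21,0],"rot": [0,0,0]},{"gripper": 255,"slide": [12,21,0],"rot": [0,0,0]},{"gripper": 255,"slide": [12,21,0],"rot": [0,0,0]},{"gripper": 255,"slide": [12,21,0],"rot": [0,0,0]},{"gripper": 255,"slide": [12,21,0],"rot": [0,0,0]},{"gripper": 255,"slide": [12,21,0],"rot": [0,0,0]},{"gripper": 255,"slide": [11,20,0],"rot": [0,0,0]},{"gripper": 255,"slide": [8,13.5,10],"rot": [0,0,0]},{"gripper": 255,"slide": [0,0,8],"rot": [0,0,0]},{"gripper": 255,"slide": [0,0,0],"rot": [0,0,0]}]}}

```text
clock: 12.0
ee_pos: [0.5502, -0.0349, 0.2213]
eef_rot: [[-0.745, 0.667, -0.004], [0.667, 0.745, 0.0], [0.003, -0.002, -1.0]]
wrist_force: [-0.4, -0.7, -2.3]
width: 0.0456
grip_force: 30.0
```

```bash
python3 -c "
from h import *
go([.5515,-.0352,.205])
c=manip.state()['ee_pos'];b=manip.camera('scene')[:,:,::-1].copy()
b=cv2.resize(b[160:290,240:400],None,fx=5,fy=4.6,interpolation=cv2.INTER_CUBIC)
th=np.linspace(0,6.3,60)
def ring(p,r,col):
    P=np.array([p[0]+r*np.cos(th),p[1]+r*np.sin(th),th*0+p[2]]).T
    u=((proj('scene',P)-[240,160]+.5)*[5,4.6]).astype(int); cv2.polylines(b,[u],False,col,1)
ring([.5515,-.0352,.114],.033,(0,0,255)); bz=c[2]-.0905
for z in(bz,bz+.112): ring([c[0],c[1],z],.023,(0,255,0))
ring([c[0],c[1],bz+.145],.01,(0,255,0))
cv2.imwrite('pics/v5.png',b)"
```

```text
clock 12.0 tcp [ 0.5502 -0.0349  0.2213] F [-0.4 -0.7 -2.3] z [-3.6e-03  4.0e-04 -1.0e+00] head 2.4108 w 0.0456 q [-0.17  0.4   1.54 -0.    1.2  -1.01]
slide -1.1 0.7 16.3
```

View pics/v5.png

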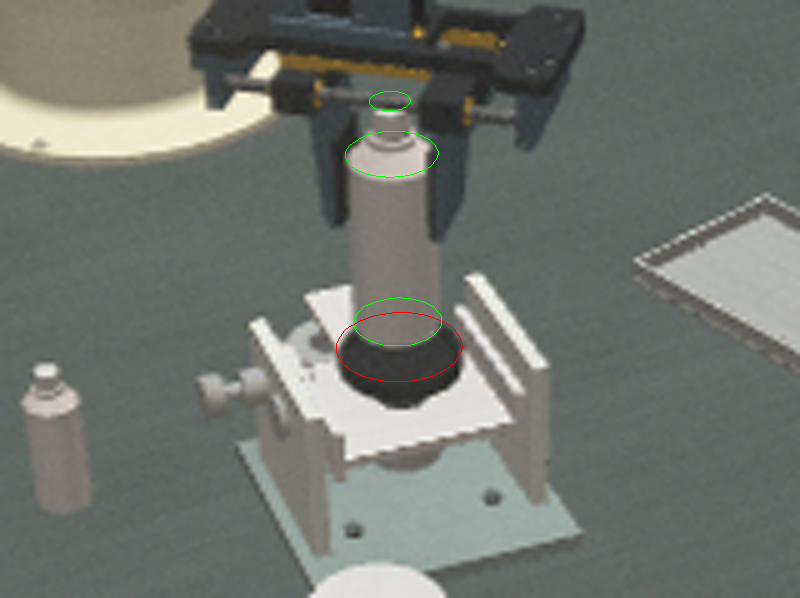

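The green canister outline sits centred over the red pad rim (bottom about (398,346), rim (336–462)). I go down gently.

Emit:
{"method": "play_rows", "body": {"steps": [{"gripper": 255,"slide": [-1,0.7,4],"rot": [0,0,0]},{"gripper": 255,"slide": [0,0,5],"rot": [0,0,0]},{"gripper": 255,"slide": [0,0,4],"rot": [0,0,0]},{"gripper": 255,"slide": [0,0,3],"rot": [0,0,0]},{"gripper": 255,"slide": [0,0,2],"rot": [0,0,0]},{"gripper": 255,"slide": [0,0,2],"rot": [0,0,0]},{"gripper": 255,"slide": [0,0,1.5],"rot": [0,0,0]},{"gripper": 255,"slide": [0,0,1.5],"rot": [0,0,0]},{"gripper": 255,"slide": [0,0,0],"rot": [0,0,0]}]}}

```text
clock: 12.95
ee_pos: [0.5528, -0.0355, 0.2007]
eef_rot: [[-0.744, 0.668, 0.001], [0.668, 0.744, -0.0], [-0.001, 0.0, -1.0]]
wrist_force: [-1.4, -0.5, 5.5]
width: 0.0455
grip_force: 30.0
```

Emit:
{"method": "play_rows", "body": {"steps": [{"gripper": 255,"slide": [0,0,1],"rot": [0,0,0]},{"gripper": 255,"slide": [0,0,1],"rot": [0,0,0]},{"gripper": 255,"slide": [0,0,1],"rot": [0,0,0]},{"gripper": 255,"slide": [0,0,1],"rot": [0,0,0]},{"gripper": 255,"slide": [0,0,1],"rot": [0,0,0]},{"gripper": 255,"slide": [0,0,0],"rot": [0,0,0]}]}}

```text
clock: 13.55
ee_pos: [0.5529, -0.0355, 0.1959]
eef_rot: [[-0.744, 0.668, 0.001], [0.668, 0.744, -0.0], [-0.001, 0.0, -1.0]]
wrist_force: [-2.2, -0.3, 6.3]
width: 0.045
grip_force: 30.0
```

Emit:
{"method": "play_rows", "body": {"steps": [{"gripper": 255,"slide": [0,0,0.7],"rot": [0,0,0]},{"gripper": 255,"slide": [0,0,0.7],"rot": [0,0,0]}]}}

```text
clock: 13.75
ee_pos: [0.5529, -0.0355, 0.1946]
eef_rot: [[-0.744, 0.668, 0.001], [0.668, 0.744, -0.0], [-0.001, 0.0, -1.0]]
wrist_force: [-2.6, -0.7, 7.6]
width: 0.0454
grip_force: 30.0
```

Emit:
{"method": "play_rows", "body": {"steps": [{"gripper": 255,"slide": [0,0,0.7],"rot": [0,0,0]}]}}

```text
clock: 13.85
ee_pos: [0.5529, -0.0355, 0.1939]
eef_rot: [[-0.744, 0.668, 0.001], [0.668, 0.744, -0.0], [-0.001, 0.0, -1.0]]
wrist_force: [-2.4, -0.5, 7.5]
width: 0.0455
grip_force: 30.0
```

Emit:
{"method": "play_rows", "body": {"steps": [{"gripper": 255,"slide": [0,0,0.7],"rot": [0,0,0]}]}}

```text
clock: 13.95
ee_pos: [0.5529, -0.0355, 0.1932]
eef_rot: [[-0.744, 0.668, 0.001], [0.668, 0.744, -0.0], [-0.001, 0.0, -1.0]]
wrist_force: [-1.3, -1.3, 7.9]
width: 0.0453
grip_force: 30.0
```

Emit:
{"method": "play_rows", "body": {"steps": [{"gripper": 255,"slide": [0,0,0.5],"rot": [0,0,0]}]}}

```text
clock: 14.05
ee_pos: [0.5529, -0.0355, 0.1927]
eef_rot: [[-0.744, 0.668, 0.001], [0.668, 0.744, -0.0], [-0.001, 0.0, -1.0]]
wrist_force: [-2.5, -1.1, 7.3]
width: 0.0451
grip_force: 30.0
```

Emit:
{"method": "play_rows", "body": {"steps": [{"gripper": 255,"slide": [0,0,0.6],"rot": [0,0,0]}]}}

```text
clock: 14.15
ee_pos: [0.5529, -0.0355, 0.1922]
eef_rot: [[-0.744, 0.668, 0.001], [0.668, 0.744, -0.0], [-0.001, 0.0, -1.0]]
wrist_force: [-4.0, -0.8, 7.9]
width: 0.0454
grip_force: 30.0
```

Emit:
{"method": "play_rows", "body": {"steps": [{"gripper": 255,"slide": [0,0,0.6],"rot": [0,0,0]}]}}

```text
clock: 14.25
ee_pos: [0.5529, -0.0355, 0.1916]
eef_rot: [[-0.744, 0.668, 0.001], [0.668, 0.744, -0.0], [-0.001, 0.0, -1.0]]
wrist_force: [-3.5, -0.8, 9.1]
width: 0.0454
grip_force: 30.0
```

Emit:
{"method": "play_rows", "body": {"steps": [{"gripper": 255,"slide": [0,0,0.6],"rot": [0,0,0]}]}}

```text
clock: 14.35
ee_pos: [0.553, -0.0356, 0.191]
eef_rot: [[-0.744, 0.668, 0.001], [0.668, 0.744, -0.0], [-0.001, 0.0, -1.0]]
wrist_force: [-2.8, -0.1, 8.6]
width: 0.0456
grip_force: 30.0
```

Emit:
{"method": "play_rows", "body": {"steps": [{"gripper": 255,"slide": [0,0,0.6],"rot": [0,0,0]}]}}

```text
clock: 14.45
ee_pos: [0.553, -0.0356, 0.1904]
eef_rot: [[-0.744, 0.668, 0.001], [0.668, 0.744, -0.0], [-0.001, 0.0, -1.0]]
wrist_force: [-2.3, -1.2, 8.9]
width: 0.0454
grip_force: 30.0
```

Emit:
{"method": "play_rows", "body": {"steps": [{"gripper": 255,"slide": [0,0,0.6],"rot": [0,0,0]}]}}

```text
clock: 14.55
ee_pos: [0.5529, -0.0356, 0.1898]
eef_rot: [[-0.744, 0.668, 0.001], [0.668, 0.744, -0.0], [-0.001, 0.0, -1.0]]
wrist_force: [-2.9, -0.5, 9.8]
width: 0.0457
grip_force: 30.0
```

Emit:
{"method": "play_rows", "body": {"steps": [{"gripper": 255,"slide": [0,0,0.6],"rot": [0,0,0]}]}}

```text
clock: 14.65
ee_pos: [0.5529, -0.0355, 0.1892]
eef_rot: [[-0.744, 0.668, 0.001], [0.668, 0.744, -0.0], [-0.001, 0.0, -1.0]]
wrist_force: [-2.5, -2.1, 9.5]
width: 0.0451
grip_force: 30.0
```

Emit:
{"method": "play_rows", "body": {"steps": [{"gripper": 255,"slide": [0,0,0.6],"rot": [0,0,0]}]}}

```text
clock: 14.75
ee_pos: [0.5529, -0.0356, 0.1887]
eef_rot: [[-0.744, 0.668, 0.001], [0.668, 0.744, -0.0], [-0.001, 0.0, -1.0]]
wrist_force: [-3.1, -0.6, 9.1]
width: 0.0455
grip_force: 30.0
```

Emit:
{"method": "play_rows", "body": {"steps": [{"gripper": 255,"slide": [0,0,0.6],"rot": [0,0,0]}]}}

```text
clock: 14.85
ee_pos: [0.553, -0.0356, 0.1881]
eef_rot: [[-0.744, 0.668, 0.001], [0.668, 0.744, -0.0], [-0.001, 0.0, -1.0]]
wrist_force: [-3.2, -1.1, 9.8]
width: 0.0455
grip_force: 30.0
```

Emit:
{"method": "play_rows", "body": {"steps": [{"gripper": 255,"slide": [0,0,0.6],"rot": [0,0,0]}]}}

```text
clock: 14.95
ee_pos: [0.553, -0.0355, 0.1875]
eef_rot: [[-0.744, 0.668, 0.001], [0.668, 0.744, -0.0], [-0.001, 0.001, -1.0]]
wrist_force: [-2.3, -1.0, 10.1]
width: 0.0452
grip_force: 30.0
```

Emit:
{"method": "play_rows", "body": {"steps": [{"gripper": 255,"slide": [0,0,0.6],"rot": [0,0,0]}]}}

```text
clock: 15.05
ee_pos: [0.553, -0.0355, 0.1869]
eef_rot: [[-0.744, 0.668, 0.001], [0.668, 0.744, -0.0], [-0.001, 0.0, -1.0]]
wrist_force: [-2.9, -1.2, 10.0]
width: 0.0454
grip_force: 30.0
```

Emit:
{"method": "play_rows", "body": {"steps": [{"gripper": 255,"slide": [0,0,0.6],"rot": [0,0,0]}]}}

```text
clock: 15.15
ee_pos: [0.553, -0.0356, 0.1863]
eef_rot: [[-0.744, 0.668, 0.001], [0.668, 0.744, -0.0], [-0.001, 0.0, -1.0]]
wrist_force: [-3.3, -0.1, 10.5]
width: 0.0452
grip_force: 30.0
```

Emit:
{"method": "play_rows", "body": {"steps": [{"gripper": 255,"slide": [0,0,0.6],"rot": [0,0,0]}]}}

```text
clock: 15.25
ee_pos: [0.553, -0.0356, 0.1857]
eef_rot: [[-0.744, 0.668, 0.001], [0.668, 0.744, -0.0], [-0.001, 0.0, -1.0]]
wrist_force: [-3.8, -0.6, 10.8]
width: 0.0452
grip_force: 30.0
```

Emit:
{"method": "play_rows", "body": {"steps": [{"gripper": 255,"slide": [0,0,0.6],"rot": [0,0,0]}]}}

```text
clock: 15.35
ee_pos: [0.553, -0.0355, 0.1851]
eef_rot: [[-0.744, 0.668, 0.001], [0.668, 0.744, -0.0], [-0.001, 0.001, -1.0]]
wrist_force: [-3.3, 0.7, 12.3]
width: 0.0455
grip_force: 30.0
```

Emit:
{"method": "play_rows", "body": {"steps": [{"gripper": 255,"slide": [0,0,0.4],"rot": [0,0,0]}]}}

```text
clock: 15.45
ee_pos: [0.553, -0.0356, 0.1847]
eef_rot: [[-0.744, 0.668, 0.001], [0.668, 0.744, -0.0], [-0.001, 0.0, -1.0]]
wrist_force: [-3.5, -0.8, 11.0]
width: 0.0454
grip_force: 30.0
```

Emit:
{"method": "play_rows", "body": {"steps": [{"gripper": 255,"slide": [0,0,0.6],"rot": [0,0,0]}]}}

```text
clock: 15.55
ee_pos: [0.5531, -0.0356, 0.1844]
eef_rot: [[-0.744, 0.668, 0.002], [0.668, 0.744, -0.0], [-0.001, 0.001, -1.0]]
wrist_force: [-4.0, -0.5, 22.8]
width: 0.0453
grip_force: 30.0
```

Emit:
{"method": "play_rows", "body": {"steps": [{"gripper": 255,"slide": [0,0,0],"rot": [0,0,0]}]}}

```text
clock: 15.65
ee_pos: [0.5531, -0.0356, 0.1845]
eef_rot: [[-0.744, 0.668, 0.002], [0.668, 0.744, -0.001], [-0.002, 0.001, -1.0]]
wrist_force: [-4.1, -0.7, 15.1]
width: 0.0453
grip_force: 30.0
```

Emit:
{"method": "play_rows", "body": {"steps": [{"gripper": 255,"slide": [0,0,0.2],"rot": [0,0,0]},{"gripper": 255,"slide": [0,0,0],"rot": [0,0,0]}]}}

```text
clock: 15.85
ee_pos: [0.5531, -0.0357, 0.1844]
eef_rot: [[-0.744, 0.668, 0.002], [0.668, 0.744, -0.001], [-0.002, 0.001, -1.0]]
wrist_force: [-3.9, -1.1, 17.7]
width: 0.0453
grip_force: 30.0
```

Emit:
{"method": "play_rows", "body": {"steps": [{"gripper": 255,"slide": [0,0,0.2],"rot": [0,0,0]},{"gripper": 255,"slide": [0,0,0],"rot": [0,0,0]},{"gripper": 255,"slide": [0,0,0],"rot": [0,0,0]},{"gripper": 255,"slide": [0,0,0],"rot": [0,0,0]},{"gripper": 255,"slide": [0,0,0],"rot": [0,0,0]}]}}

```text
clock: 16.35
ee_pos: [0.5532, -0.0357, 0.1844]
eef_rot: [[-0.744, 0.668, 0.002], [0.668, 0.744, -0.001], [-0.002, 0.001, -1.0]]
wrist_force: [-4.9, -0.6, 20.6]
width: 0.0458
grip_force: 30.0
```

Stable at about 23.5 N on the pad, counting the canister's weight. I hold there, then lift slowly.

Emit:
{"method": "play_rows", "body": {"steps": [{"gripper": 255,"slide": [0,0,0],"rot": [0,0,0]},{"gripper": 255,"slide": [0,0,0],"rot": [0,0,0]},{"gripper": 255,"slide": [0,0,0],"rot": [0,0,0]},{"gripper": 255,"slide": [0,0,0],"rot": [0,0,0]},{"gripper": 255,"slide": [0,0,0],"rot": [0,0,0]},{"gripper": 255,"slide": [0,0,0],"rot": [0,0,0]},{"gripper": 255,"slide": [0,0,0],"rot": [0,0,0]},{"gripper": 255,"slide": [0,0,0],"rot": [0,0,0]},{"gripper": 255,"slide": [0,0,0],"rot": [0,0,0]},{"gripper": 255,"slide": [0,0,0],"rot": [0,0,0]},{"gripper": 255,"slide": [0,0,0],"rot": [0,0,0]},{"gripper": 255,"slide": [0,0,0],"rot": [0,0,0]},{"gripper": 255,"slide": [0,0,0],"rot": [0,0,0]},{"gripper": 255,"slide": [0,0,0],"rot": [0,0,0]},{"gripper": 255,"slide": [0,0,0],"rot": [0,0,0]}]}}

```text
clock: 17.85
ee_pos: [0.5532, -0.0357, 0.1844]
eef_rot: [[-0.744, 0.668, 0.002], [0.668, 0.744, -0.001], [-0.002, 0.001, -1.0]]
wrist_force: [-5.9, -1.0, 20.7]
width: 0.0452
grip_force: 30.0
```

Emit:
{"method": "play_rows", "body": {"steps": [{"gripper": 255,"slide": [0,0,-3],"rot": [0,0,0]},{"gripper": 255,"slide": [0,0,-6],"rot": [0,0,0]},{"gripper": 255,"slide": [0,0,-10],"rot": [0,0,0]},{"gripper": 255,"slide": [0,0,-15],"rot": [0,0,0]},{"gripper": 255,"slide": [0,0,-20],"rot": [0,0,0]},{"gripper": 255,"slide": [0,0,-10],"rot": [0,0,0]},{"gripper": 255,"slide": [0,0,0],"rot": [0,0,0]}]}}

```text
clock: 18.55
ee_pos: [0.5533, -0.0355, 0.248]
eef_rot: [[-0.744, 0.668, 0.002], [0.668, 0.744, -0.0], [-0.002, 0.001, -1.0]]
wrist_force: [-0.3, 0.2, -2.1]
width: 0.0452
grip_force: 30.0
```

```bash
python3 -c "
from h import *
go([.4378,.2545,.15])
a=manip.camera('top')
"
```

```text
clock 18.55 tcp [ 0.5533 -0.0355  0.248 ] F [-0.3  0.2 -2.1] z [ 2.4e-03 -4.0e-04 -1.0e+00] head 2.41 w 0.0452 q [-0.17  0.38  1.5   0.    1.26 -1.01]
slide 279.7 138.6 98.0
```

Emit:
{"method": "play_rows", "body": {"steps": [{"gripper": 255,"slide": [10,5,0],"rot": [0,0,0]},{"gripper": 255,"slide": [20,10,0],"rot": [0,0,0]},{"gripper": 255,"slide": [25,12,0],"rot": [0,0,0]},{"gripper": 255,"slide": [25,12,0],"rot": [0,0,0]},{"gripper": 255,"slide": [25,13,0],"rot": [0,0,0]},{"gripper": 255,"slide": [25,12,0],"rot": [0,0,0]},{"gripper": 255,"slide": [25,12,0],"rot": [0,0,0]},{"gripper": 255,"slide": [25,12,0],"rot": [0,0,0]},{"gripper": 255,"slide": [25,13,0],"rot": [0,0,0]},{"gripper": 255,"slide": [25,12,0],"rot": [0,0,0]},{"gripper": 255,"slide": [25,13,0],"rot": [0,0,0]},{"gripper": 255,"slide": [15,8,0],"rot": [0,0,0]},{"gripper": 255,"slide": [10,5,0],"rot": [0,0,0]},{"gripper": 255,"slide": [0,0,30],"rot": [0,0,0]},{"gripper": 255,"slide": [0,0,30],"rot": [0,0,0]},{"gripper": 255,"slide": [0,0,25],"rot": [0,0,0]},{"gripper": 255,"slide": [0,0,0],"rot": [0,0,0]},{"gripper": 255,"slide": [0,0,0],"rot": [0,0,0]}]}}

```text
clock: 20.4
ee_pos: [0.437, 0.255, 0.1621]
eef_rot: [[-0.744, 0.668, -0.001], [0.668, 0.744, -0.0], [0.0, -0.001, -1.0]]
wrist_force: [0.4, 0.5, -1.9]
width: 0.0456
grip_force: 30.0
```

```bash
python3 -c "
from h import *
go([.4378,.2545,.0965])
b=manip.camera('scene')[:,:,::-1]
cv2.imwrite('pics/v6.png',cv2.resize(b[150:280,290:490],None,fx=4,fy=4,interpolation=cv2.INTER_CUBIC))
c=manip.state()['ee_pos']
print((proj('scene',[[.4378,.2545,.004],[c[0],c[1],c[2]-.092]])-[290,150])*4)"
```

```text
clock 20.4 tcp [0.437  0.255  0.1621] F [ 0.4  0.5 -1.9] z [-9.e-04 -4.e-04 -1.e+00] head 2.4098 w 0.0456 q [ 0.41  0.42  1.72 -0.    1.   -0.43]
slide -0.9 0.2 65.6
[[397.51320036 272.73625335]
 [403.01024464 200.03237796]]
```

View pics/v6.png

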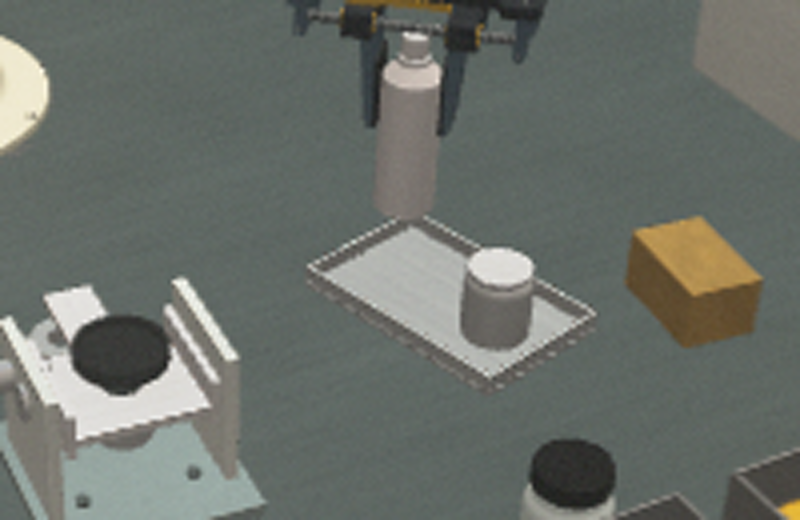

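The target (397,273) is on the open half of the tray, clear of the tin at (497,300). I lower the canister.

Emit:
{"method": "play_rows", "body": {"steps": [{"gripper": 255,"slide": [0,0,10],"rot": [0,0,0]},{"gripper": 255,"slide": [0,0,15],"rot": [0,0,0]},{"gripper": 255,"slide": [0,0,15],"rot": [0,0,0]},{"gripper": 255,"slide": [0,0,10],"rot": [0,0,0]},{"gripper": 255,"slide": [0,0,8],"rot": [0,0,0]},{"gripper": 255,"slide": [0,0,4],"rot": [0,0,0]},{"gripper": 255,"slide": [0,0,1.5],"rot": [0,0,0]},{"gripper": 255,"slide": [0,0,1],"rot": [0,0,0]},{"gripper": 255,"slide": [0,0,0],"rot": [0,0,0]}]}}

```text
clock: 21.35
ee_pos: [0.4374, 0.2551, 0.0977]
eef_rot: [[-0.744, 0.668, 0.0], [0.668, 0.744, 0.0], [-0.0, 0.0, -1.0]]
wrist_force: [-0.3, 0.3, -3.1]
width: 0.0455
grip_force: 30.0
```

Emit:
{"method": "play_rows", "body": {"steps": [{"gripper": 255,"slide": [0,0,0.8],"rot": [0,0,0]},{"gripper": 255,"slide": [0,0,0],"rot": [0,0,0]}]}}

```text
clock: 21.55
ee_pos: [0.4373, 0.2551, 0.0968]
eef_rot: [[-0.744, 0.668, 0.0], [0.668, 0.744, 0.0], [-0.0, 0.0, -1.0]]
wrist_force: [-0.0, 0.1, -3.2]
width: 0.0454
grip_force: 30.0
```

Emit:
{"method": "play_rows", "body": {"steps": [{"gripper": 255,"slide": [0,0,0.8],"rot": [0,0,0]},{"gripper": 255,"slide": [0,0,0],"rot": [0,0,0]}]}}

```text
clock: 21.75
ee_pos: [0.4373, 0.2551, 0.096]
eef_rot: [[-0.744, 0.668, 0.0], [0.668, 0.744, 0.0], [-0.0, 0.0, -1.0]]
wrist_force: [-0.3, -0.8, 1.3]
width: 0.0451
grip_force: 30.0
```

Emit:
{"method": "play_rows", "body": {"steps": [{"gripper": 255,"slide": [0,0,0.4],"rot": [0,0,0]},{"gripper": 255,"slide": [0,0,0],"rot": [0,0,0]}]}}

```text
clock: 21.95
ee_pos: [0.4373, 0.2551, 0.096]
eef_rot: [[-0.744, 0.668, 0.001], [0.668, 0.744, 0.0], [-0.0, 0.001, -1.0]]
wrist_force: [-2.5, -1.7, 11.7]
width: 0.0453
grip_force: 30.0
```

Emit:
{"method": "play_rows", "body": {"steps": [{"gripper": 255,"slide": [0,0,-0.4],"rot": [0,0,0]},{"gripper": 115,"slide": [0,0,0],"rot": [0,0,0]},{"gripper": 100,"slide": [0,0,0],"rot": [0,0,0]},{"gripper": 60,"slide": [0,0,0],"rot": [0,0,0]},{"gripper": 40,"slide": [0,0,0],"rot": [0,0,0]},{"gripper": 40,"slide": [0,0,0],"rot": [0,0,0]},{"gripper": 40,"slide": [0,0,0],"rot": [0,0,0]},{"gripper": 40,"slide": [0,0,0],"rot": [0,0,0]},{"gripper": 40,"slide": [0,0,-10],"rot": [0,0,0]},{"gripper": 40,"slide": [0,0,-20],"rot": [0,0,0]},{"gripper": 40,"slide": [0,0,-30],"rot": [0,0,0]},{"gripper": 40,"slide": [0,0,-40],"rot": [0,0,0]},{"gripper": 40,"slide": [0,0,-40],"rot": [0,0,0]},{"gripper": 40,"slide": [0,0,0],"rot": [0,0,0]}]}}

```text
clock: 23.35
ee_pos: [0.4392, 0.256, 0.2414]
eef_rot: [[-0.744, 0.668, 0.008], [0.668, 0.744, 0.003], [-0.003, 0.008, -1.0]]
wrist_force: [-0.0, 1.0, -0.8]
width: 0.0768
grip_force: 0.0
```

```bash
python3 -c "
from h import *
go([.4378,.2545,.0965])
b=manip.camera('scene')[:,:,::-1]
cv2.imwrite('pics/v7.png',cv2.resize(b[170:330,200:480],None,fx=2.8,fy=2.8,interpolation=cv2.INTER_CUBIC))"
```

```text
clock 23.35 tcp [0.4392 0.256  0.2414] F [-0.   1.  -0.8] z [ 0.0077  0.0034 -1.    ] head 2.4101 w 0.0768 q [ 0.41  0.32  1.62  0.    1.19 -0.43]
slide 0.1 -2.1 144.9
```

View pics/v7.png

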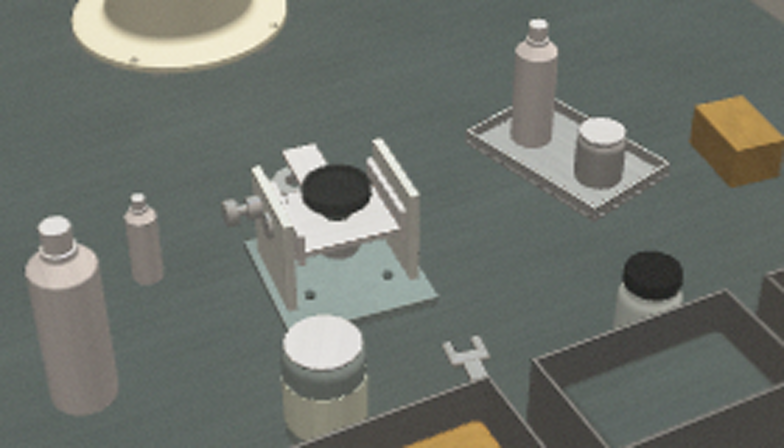

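The canister stands upright in the tray at (533,110) beside the tin at (600,150). The head is level and pinned, and nothing else has moved.

```bash
python3 -c "
from station import manip
print(manip.hand_in())"
```

```text
the job is handed in; nothing more can be done
None
```

I've handed the job in at about 23 s: the head is level and locked, the pad was held bottomed at about 23.5 N for roughly 2 s, and the canister stands upright in the tray beside the short can, with nothing else seen moved in the last picture.

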